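# Slide the tall punch chest up against its stop bar

### The job

The tall wooden punch chest has been left in the middle of the jeweller's bench: push it low down, near its base, so that it slides upright across the bench without rocking until its broad side stands flush against a long side of the dark wooden stop bar (either long side will do), with no part of it past the ends of the bar. Only push it from outside with the fingers: do not grip or lift it, do not touch its brass handle, and leave everything else on the bench where it is. Finish with the hand clear.

Things in the scene. Friction and masses are not known exactly. Their poses are not given: they have to be found in the camera images.
- chest: Tall heavy wooden drawer chest, loose, 1.5 to 2.3 kg, 130 mm along its x, 90 along its y, 210 high; origin at the centre of its underside. Push on, and set to the bar, its plain broad sides (normal to its y); drawer fronts face its -x. Friction on the bench 0.5 to 0.72: pushed above about 50 mm it may tip. Stands left or right of the bar, x within 0.35 rad of the robot's x
- chest_handle: Brass bail handle fixed on the chest's top, 90 mm along the chest's x, rising 35 mm above the top; origin at the centre of its foot, 210 mm above the chest's underside. Not to be touched
- fence: Dark wooden stop bar screwed to the bench (it does not move): 220 mm long along its x, 24 mm thick along its y, 45 mm high; origin at the centre of its underside. Both long faces are alike, 12 mm either side of the origin along its y; when the chest is home its origin lies 57 mm from the bar's centre line. Its x is within 0.3 rad of the robot's x
- spool: Bystander: loose wire spool standing upright, 72 mm across, 80 mm high, origin under its centre
- cup: Bystander: loose open steel cup, 64 mm across, 70 mm high, origin under its centre
- jar: Bystander: loose small glass jar, 42 mm across, 55 mm high, origin under its centre
- block: Bystander: loose grey pumice block 50 x 36 x 26 mm, just off the bar's end nearest the robot (centre about 165 mm from the bar's centre), origin under its centre
- collar: Bystander: loose steel collar, 36 mm across, 22 mm high, just off the bar's far end (centre about 160 mm from the bar's centre), origin under its centre
- hammer: Bystander: loose hammer lying on the far part of the bench, 220 mm long along its x
- driver: Bystander: loose screwdriver lying on the far part of the bench, 160 mm long along its x
There are look-alikes about, which are no part of the job. Leave any purple or red look-alike of the fence alone.

How it is judged:
By the outcome, as a careful person would: the job done as asked, in the order asked, and still so for the second after the job is handed in, with the robot touching nothing.
It also fails if it takes over 53 s, if anything falls off the work surface, if the arm or the gripper's body presses on something with over 40 N, if the wrist force passes 120 N, or if a joint passes its speed limit or range.

### The arm

A 6-joint arm with a two-finger parallel gripper is mounted at the origin on the work surface. World frame = base frame: x ahead of the robot, y to its left, z up, the work surface at z = 0. Lengths are in m, angles in rad, forces in N, time in s.
With the tool pointing down it reaches from about 0.35 to 0.775 m from the base axis. Payload 5.5 kg.
Tool frame: the origin (TCP) lies on the centre line of the jaws, within the pads' length; the fingertips stand 11 mm ahead of it and the grasp point (between the pads) lies 8 mm behind it; z points along the fingers, y is the line along which they close (so a half turn about z gives the same grasp; the last joint's range is limited). The gripper opens to 85 mm and grips with 20 to 120 N. Pads are 22 mm wide; open, the fingers measure 114 mm over their backs; the gripper's body (76 mm by 85 mm) begins 54 mm behind the grasp point. The pads swing forward as they close: fully open they stand 13 mm farther back than shut.
Start: joints at [-1.336, 0.313, 0.046, 1.304, 0, 1.431], TCP at [0.21, -0.535, 0.211] pointing down, gripper open.
Joint ranges: [-2.76, 2.76], [-0.86, 1.69], [-1.03, 1.26], [-2.2, 2.34], [-1.47, 1.5], [-3.14, 3.14]. Speed limits (rad/s): [2.57, 2.57, 3.14, 3.14, 3.14, 3.14].

### API

Orientations are given as a unit quaternion [w, x, y, z].
In Python, from workcell import get_state, eyes, env gives the robot as it stands.
- The arm moves only by the shell command python3 -m inch 'ROWS' [OPENING] [FORCE]. ROWS is JSON, one flat list of numbers, 4 for each row, row after row: the shift along the tool's x, y, z in cm, then the turn about the tool's z in rad. A call has exactly 5 rows; each row shifts and turns the commanded pose from where the row before left it, along the tool's axes as they then stand; what a row does not reach is not made up. A row lasts 1/12 s, in which the tool goes at most 41.7 mm and 7.16 degrees, less where a joint would pass 70% of its speed; a pose out of reach is approached as far as the arm can. A call is refused whole if a number of a shift passes 4.17 or a number of a turn 0.125, either way. A call with a gripper value outside its range is refused whole. OPENING is the opening, from -1 (shut) to 1 (fully open), set as the call begins (- or left out, the last holds). The fingers move at their own pace and stop on an object; FORCE is the grip in N (left out, the last holds). Time passes only in rows, so rows that do not move let the fingers close, or fill a call up. It gives the time, the measured TCP pose, the force, the opening and the grip force at its end, in the units of the state.
- get_state(): the state, without advancing time (a new reading comes with each control period).
- eyes.read_camera(name): name is "scene" or "top"; returns the picture (384x512x3 uint8, red, green, blue); there is no depth.
- eyes.camera_info(name): a dict with "fovy" (degrees; the focal length in pixels is half the picture's height over the tangent of half this angle, whatever the lens; pixels are square), "cx", "cy" (the principal point, pixels), "D" ([k1, k2, p1, p2, k3] as OpenCV has them; the pictures are not rectified), "xyz" and "orientation" of the camera in the world. Camera axes: x right, y down, z forward; pixel columns grow to the right and rows downward; lengths in m; the calibration is good to about 2 mm. A picture is of the moment at which its call begins. camera_info takes no time and is no camera call.
- env.hand_in(): hands the job in; it is judged then, once.
The state is a dict: "clock": time; "joint_pos": joint angles; "qvel": joint speeds; "tau": joint torques, N m; "tcp_pos": TCP position; "orientation": TCP orientation; "wrist_force": force on the tool from outside, world axes, zero at the start; "ft_torque": the same for the moment, N m; "finger_gap": finger opening in m; "grip_force": force on a finger pad.
Only numpy, scipy, OpenCV 4.12 (cv2) and the standard library are available. Lean on these libraries where they do the work, as an engineer would, in place of code of your own. Each camera call takes 0.05 s, during which the arm holds its last target. There are 200 camera calls.

## Working session

There is one attempt and no reset: what is moved stays moved. The work goes in short steps, Python scripts to look and compute and a shell command to move; the robot and the scene stay as the last step left them, time stands still between calls to the robot, and variables do not carry over. Pictures are saved under pics/ and viewed, at most 10 in all, crops included, and the job is handed in when it is done.

```bash
ls; mkdir -p pics; python3 - <<'E'
from workcell import get_state, eyes, env
import cv2
s=get_state();print(s['clock'],s['tcp_pos'],s['orientation'],s['finger_gap'])
for n in("scene","top"):
    print(eyes.camera_info(n)); cv2.imwrite(f"pics/{n}0.png",cv2.resize(eyes.read_camera(n)[:,:,::-1],(768,576)))
E
```

```text
pics
0.0 [ 0.21034106 -0.5345588   0.20989497] [-9.19635864e-04  9.82491494e-01  1.86305168e-01 -5.53009149e-05] 0.08522836432390346
{'fovy': 57.031600609381826, 'cx': 259.3963816115022, 'cy': 189.18097721386388, 'D': array([-0.08400332,  0.        ,  0.        ,  0.        ,  0.        ]), 'xyz': array([1.20091386, 0.4247793 , 0.69470194]), 'orientation': array([-0.22407261,  0.41910324,  0.77881631, -0.40937647])}
{'fovy': 46.23095808938891, 'cx': 258.8881500993924, 'cy': 193.62428095484776, 'D': array([-0.13084714,  0.        ,  0.        ,  0.        ,  0.        ]), 'xyz': array([ 0.44159562, -0.03889809,  1.6286396 ]), 'orientation': array([-0.01914858,  0.7146351 , -0.69893432,  0.02051397])}
```

View pics/top0.png

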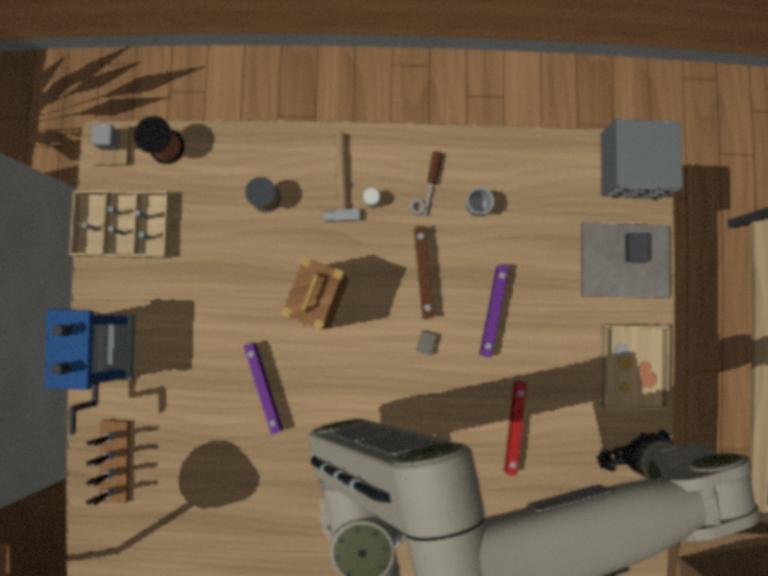

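View pics/scene0.png

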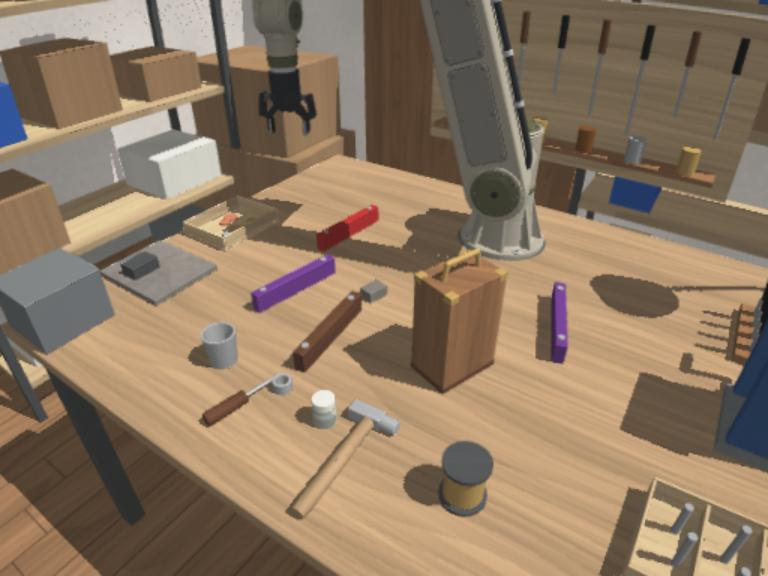

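The top view (768x576) shows these possible bars: dark brown at (424,272), purple at (494,310) and (262,388), and red at (515,427). The stop bar is the brown one. The chest is at (315,293), on the bar's +y side, so it has to be pushed towards -y. The collar is at (418,206) and the block at (428,342).

```bash
cat > h.py <<'E'
import numpy as np, cv2
from scipy.spatial.transform import Rotation as R
from workcell import get_state, eyes, env
def cam(n):
    c=eyes.camera_info(n); f=192/np.tan(np.radians(c['fovy']/2))
    K=np.array([[f,0,c['cx']],[0,f,c['cy']],[0,0,1]]); q=c['orientation']
    return K,c['D'],c['xyz'],R.from_quat([q[1],q[2],q[3],q[0]]).as_matrix()
def ray(n,uv,z):
    K,D,p,M=cam(n); u=cv2.undistortPoints(np.float64(uv).reshape(-1,1,2),K,D).reshape(-1,2)
    d=np.c_[u,np.ones(len(u))]@M.T
    return p+d*((z-p[2])/d[:,2])[:,None]
def proj(n,P):
    K,D,p,M=cam(n); return cv2.projectPoints(np.float64(P).reshape(-1,1,3),cv2.Rodrigues(M.T)[0],-M.T@p,K,D)[0].reshape(-1,2)
E
python3 - <<'E'
from h import *
im=eyes.read_camera("top"); 
crop=im[140:240,170:310]; cv2.imwrite("pics/crop.png",cv2.resize(crop[:,:,::-1],(784,560),interpolation=cv2.INTER_CUBIC))
hsv=cv2.cvtColor(im,cv2.COLOR_RGB2HSV)
for p in [(282,180),(281,165),(205,205),(220,185),(215,190),(240,180),(300,180)]: print(p,hsv[p[1],p[0]])
E
```

```text
(282, 180) [ 12 140  89]
(281, 165) [ 10 144  87]
(205, 205) [ 17 132  77]
(220, 185) [ 15 135 117]
(215, 190) [ 15 129  73]
(240, 180) [ 17 103  79]
(300, 180) [ 17  95 134]
```

View pics/crop.png

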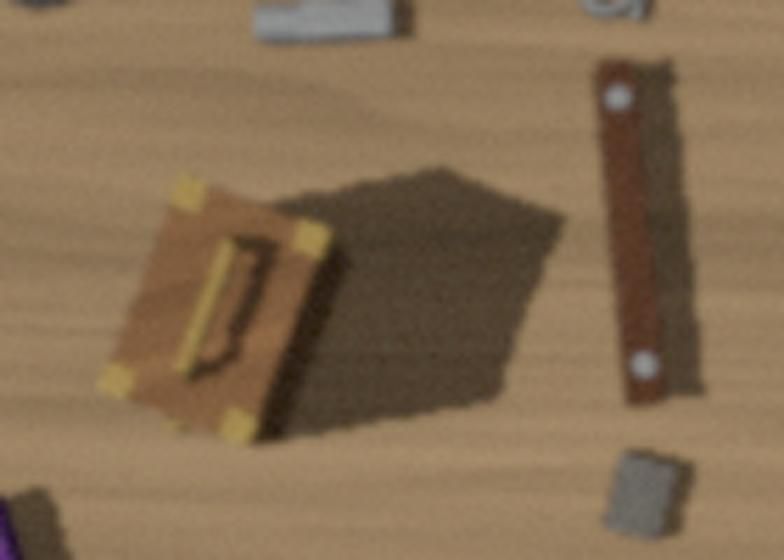

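The close crop confirms the plain brown bar with two screws. Its ends in the crop are at about (615,62) and (645,402). The chest's top corners are at about (180,178), (332,225), (255,440) and (98,390).

```bash
python3 - <<'E'
from h import *
f=lambda L:(np.array(L)+0.5)/5.6-0.5+[170,140]
c=ray("top",f([(180,178),(332,225),(255,440),(98,390)]),.21)
b=ray("top",f([(597,62),(632,62),(663,400),(627,403)]),.045)
for n,q in(("chest",c),("bar",b)):
    print(n,q[:,:2].round(4).tolist(),q.mean(0).round(4),[np.linalg.norm(q[i]-q[(i+1)%4]).round(4) for i in range(4)])
    v=(q[0]+q[1]-q[2]-q[3]);w=q[0]+q[3]-q[1]-q[2];print(np.arctan2(v[1],v[0]),np.arctan2(-w[0],w[1]))
s=ray("top",f([(618,97),(644,366)]),.046);print(s); d=s[0]-s[1];print(np.arctan2(d[1],d[0]))
print("collar,block",ray("top",f([(615,-5),(643,495)]),.022), "hammer head, spool,jar",ray("top",[(230,143),(174,130),(248,131)],.05))
# second check of chest: bottom corners predicted in scene
C=c.mean(0);v=c[0]+c[1]-c[2]-c[3];a=np.arctan2(v[1],v[0])
P=[[C[0]+x*np.cos(a)-y*np.sin(a),C[1]+x*np.sin(a)+y*np.cos(a),z] for z in(0,.21) for x,y in((.065,.045),(.065,-.045),(-.065,.045))]
print((proj("scene",P)*1.5).round())
E
```

```text
chest [[0.588, 0.1422], [0.5631, 0.0552], [0.4407, 0.0955], [0.4668, 0.1852]] [0.5147 0.1195 0.21  ] [np.float64(0.0905), np.float64(0.1288), np.float64(0.0934), np.float64(0.1286)]
-0.32937773341903537 -0.2807535007427608
bar [[0.6847, -0.099], [0.6852, -0.1212], [0.4715, -0.1448], [0.4691, -0.1222]] [ 0.5776 -0.1218  0.045 ] [np.float64(0.0222), np.float64(0.215), np.float64(0.0227), np.float64(0.2168)]
0.10827845474446841 0.0646306106841442
[[ 0.66248251 -0.11271494  0.046     ]
 [ 0.49259522 -0.13233686  0.046     ]]
0.11499011124122618
collar,block [[ 0.73209586 -0.11068778  0.022     ]
 [ 0.41116157 -0.13473573  0.022     ]] hammer head, spool,jar [[0.70768693 0.06539219 0.05      ]
 [0.75084955 0.26688794 0.05      ]
 [0.75215495 0.00263327 0.05      ]]
[[441. 395.]
 [409. 367.]
 [492. 364.]
 [450. 300.]
 [413. 274.]
 [506. 272.]]
```

The chest is centred at (0.515, 0.120) and turned by -0.32. The bar is centred at (0.578, -0.122) and turned by +0.112. The measured sizes agree with those given, and the projected corners match the scene view. I'll push with the back of one open finger, with tool y along the chest's y. First I lift and turn.

```bash
python3 -m inch '[0,0,-0.55,-0.122, 0,0,-0.55,-0.122, 0,0,-0.55,-0.122, 0,0,-0.55,-0.122, 0,0,-0.55,-0.122]' 1 120
python3 -m inch '[0,0,-0.55,-0.122, 0,0,-0.55,-0.122, 0,0,-0.55,-0.122, 0,0,-0.55,-0.122, 0,0,-0.55,-0.122]'
python3 -m inch '[0,0,-0.55,-0.122, 0,0,-0.55,-0.122, 0,0,-0.55,-0.122, 0,0,-0.55,-0.122, 0,0,-0.55,-0.122]'
python3 -m inch '[0,0,-0.55,-0.122, 0,0,-0.55,-0.122, 0,0,-0.55,-0.122, 0,0,-0.55,-0.122, 0,0,-0.55,-0.122]'
python3 -c "
from h import *
s=get_state();q=s['orientation'];print(s['joint_pos'],R.from_quat([q[1],q[2],q[3],q[0]]).as_matrix().round(3))"
```

```text
clock: 0.57
tcp_pos: [0.2104, -0.5349, 0.2382]
orientation: [-0.0, 0.88, 0.475, 0.0]
wrist_force: [-0.2, 0.5, -0.7]
finger_gap: 0.0856
grip_force: 0.0
clock: 0.98
tcp_pos: [0.2105, -0.5349, 0.2657]
orientation: [-0.0, 0.696, 0.718, 0.0]
wrist_force: [-0.1, -0.5, 0.5]
finger_gap: 0.0857
grip_force: 0.0
clock: 1.4
tcp_pos: [0.2104, -0.5349, 0.2932]
orientation: [-0.0, 0.449, 0.894, 0.0]
wrist_force: [-0.5, 0.3, -0.0]
finger_gap: 0.085
grip_force: 0.0
clock: 1.82
tcp_pos: [0.2104, -0.5349, 0.3207]
orientation: [-0.0, 0.16, 0.987, 0.0]
wrist_force: [-1.0, 0.2, -0.1]
finger_gap: 0.0854
grip_force: 0.0
[-1.33559754e+00  3.13852602e-01  3.13686236e-01  1.57139465e+00
 -2.10261806e-05 -1.01486306e+00] [[-0.949  0.315 -0.   ]
 [ 0.315  0.949  0.001]
 [ 0.     0.001 -1.   ]]
```

The orientation is as planned. Now I fly across to the far side of the chest.

```bash
python3 -m inch '[-0.18,4.06,0,0, -0.18,4.06,0,0, -0.18,4.06,0,0, -0.18,4.06,0,0, -0.18,4.06,0,0]' | grep -E "tcp|force:"
python3 -m inch '[-0.18,4.06,0,0, -0.18,4.06,0,0, -0.18,4.06,0,0, -0.18,4.06,0,0, -0.18,4.06,0,0]' | grep -E "tcp|force:"
python3 -m inch '[-0.18,4.06,0,0, -0.18,4.06,0,0, -0.18,4.06,0,0, -0.18,4.06,0,0, -0.18,4.06,0,0]' | grep -E "tcp|force:"
python3 -m inch '[-0.18,4.06,0,0, -0.18,4.06,0,0, -0.18,4.06,0,0, -0.18,4.06,0,0, -0.18,4.06,0,0]' | grep -E "clock|tcp|force:"
```

```text
tcp_pos: [0.2843, -0.3439, 0.3204]
wrist_force: [1.7, 0.5, 0.0]
grip_force: 0.0
tcp_pos: [0.3579, -0.1545, 0.3208]
wrist_force: [0.8, -0.2, -0.1]
grip_force: 0.0
tcp_pos: [0.4316, 0.0351, 0.3208]
wrist_force: [1.1, -0.2, -0.7]
grip_force: 0.0
clock: 3.48
tcp_pos: [0.5053, 0.2246, 0.3205]
wrist_force: [0.6, -0.6, 1.2]
grip_force: 0.0
```

```bash
python3 -m inch '[0.3,3.84,0,0, 0,0,4,0, 0,0,4,0, 0,0,4,0, 0,0,4,0]' | grep -E "tcp|force:"
python3 -m inch '[0,0,4,0, 0,0,4,0, 0,0,3.5,0, 0,0,2,0, 0,0,1,0]' | grep -E "clock|tcp|force:"
python3 -m inch '[0,0,0.2,0, 0,0,0,0, 0,0,0,0, 0,0,0,0, 0,0,0,0]' | grep -E "clock|tcp|force:"
python3 - <<'E'
from h import *
a=eyes.read_camera("top")[120:280,120:320];b=eyes.read_camera("scene")[100:300,200:450]
cv2.imwrite("pics/a.png",np.hstack([cv2.resize(a,(400,320)),cv2.resize(b,(400,320))])[:,:,::-1])
E
```

```text
tcp_pos: [0.5144, 0.2602, 0.1588]
wrist_force: [0.6, 1.2, 0.4]
grip_force: 0.0
clock: 4.32
tcp_pos: [0.5116, 0.2586, 0.0117]
wrist_force: [-0.5, 0.7, -0.2]
grip_force: 0.0
clock: 4.73
tcp_pos: [0.5162, 0.2601, 0.0156]
wrist_force: [-0.8, -0.2, -0.2]
grip_force: 0.0
```

View pics/a.png

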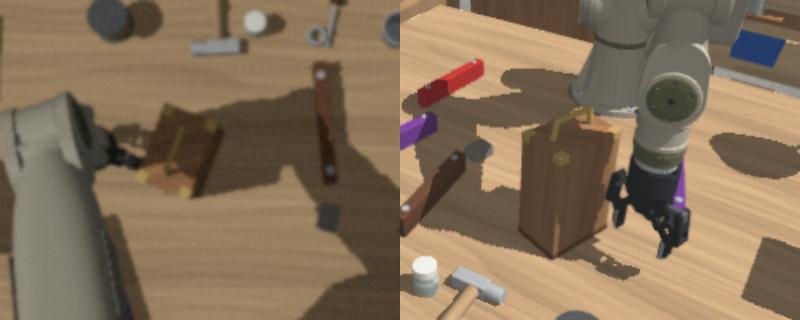

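The hand is beside the near half of the chest's +y face with the finger low (left panel finger at (135,158), right panel at (615,210)). I push the near end first so the chest turns counter-clockwise.

```bash
python3 -m inch '[0,-0.6,0,0, 0,-0.6,0,0, 0,-0.6,0,0, 0,-0.6,0,0, 0,-0.4,0,0]' | grep -E "tcp|force:"
python3 -m inch '[0,-0.4,0,0, 0,-0.4,0,0, 0.2,-0.4,0,-0.04, 0.2,-0.4,0,-0.04, 0.2,-0.4,0,-0.04]' | grep -E "tcp|force:|gap"
python3 -m inch '[0.2,-0.4,0,-0.04, 0.2,-0.4,0,-0.04, 0.2,-0.4,0,-0.04, 0,0,0,0, 0,0,0,0]' | grep -E "clock|tcp|force:|gap"
cat > m.py <<'E'
from h import *
import sys
def show(n):
    a=eyes.read_camera("top")[120:250,150:320];b=eyes.read_camera("scene")[100:300,170:430]
    cv2.imwrite(f"pics/{n}.png",np.hstack([cv2.resize(a,None,fx=3,fy=3,interpolation=2),cv2.resize(b,(289,390))[:, :]])[:,:,::-1])
show(sys.argv[1])
E
python3 m.py b; python3 -c "
from h import *
s=get_state();print(s['tcp_pos'],s['orientation'],s['wrist_force'])"
```

```text
tcp_pos: [0.5056, 0.2339, 0.0142]
wrist_force: [-0.3, 6.9, 0.2]
grip_force: 0.0
tcp_pos: [0.4937, 0.2169, 0.0141]
wrist_force: [-0.7, 7.1, 1.6]
finger_gap: 0.0855
grip_force: 0.0
clock: 6.08
tcp_pos: [0.4857, 0.2047, 0.0138]
wrist_force: [0.2, 1.8, -0.2]
finger_gap: 0.0854
grip_force: 0.0
[0.48607505 0.20469362 0.0137976 ] [-6.16602578e-06  4.39086430e-02  9.99035542e-01 -1.30099365e-04] [-1.031748    1.72983856  0.18063555]
```

View pics/b.png

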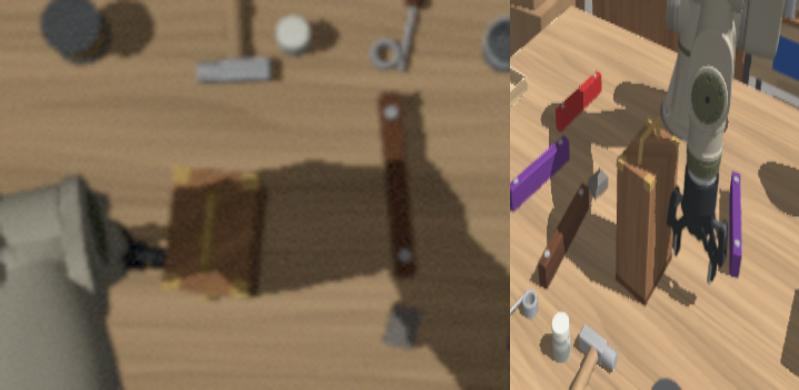

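The chest has turned and stays upright. Its top corners in the crop are at about (175,166), (260,172), (250,296) and (163,288). I'll compute its pose and the finger contact point.

```bash
cat > pose.py <<'E'
from h import *
import sys,json
def pose(L,sc=3,off=(150,120)):
    c=ray("top",(np.array(L)+.5)/sc-.5+off,.21); C=c.mean(0)[:2]
    v=c[0]+c[1]-c[2]-c[3];w=c[0]+c[3]-c[1]-c[2]
    a=np.arctan2(v[1],v[0]);b=np.arctan2(-w[0],w[1]); al=.6*a+.4*b
    print("chest",C.round(4),"a",a.round(3),b.round(3),[np.linalg.norm(c[i]-c[(i+1)%4]).round(3) for i in range(4)])
    B=np.array([.5776,-.1218]);t=.112;r=C-B
    print("along bar",r@[np.cos(t),np.sin(t)],"off bar",r@[-np.sin(t),np.cos(t)])
    s=get_state();p=s['tcp_pos'][:2]-C;q=s['orientation'];M=R.from_quat([q[1],q[2],q[3],q[0]]).as_matrix()
    print("tcp in chest",p@[np.cos(al),np.sin(al)],p@[-np.sin(al),np.cos(al)],"alpha tool",np.arctan2(-M[1,0],-M[0,0]))
pose(json.loads(sys.argv[1]))
E
python3 pose.py '[[175,166],[260,172],[250,296],[163,288]]'
```

```text
chest [0.5096 0.0809] a -0.062 -0.059 [np.float64(0.09), np.float64(0.131), np.float64(0.092), np.float64(0.129)]
along bar -0.04488905090443099 off bar 0.20905384725408674
tcp in chest -0.03104917134538705 0.12210173329684282 alpha tool -0.08784552953663041
```

```bash
python3 - <<'E'
from h import *
print(ray("scene",[(291.5,254.9),(266.3,242.6)],0.))
a=-.061;C=np.array([.5096,.0809])
P=[[*(C+np.array([x*np.cos(a)-y*np.sin(a),x*np.sin(a)+y*np.cos(a)])),z] for z in(0,.21) for x,y in((.065,.045),(.065,-.045),(-.065,.045))]
p=proj("scene",P);q=proj("top",P[3:]);print(p.round(1))
b=eyes.read_camera("scene");b=cv2.resize(b[110:290,200:400],None,fx=3.8,fy=3.2,interpolation=2)
for u in p: cv2.circle(b,(int((u[0]-200+.5)*3.8),int((u[1]-110+.5)*3.2)),5,(255,0,0),1)
cv2.imwrite("pics/c.png",b[:,:,::-1])
E
```

```text
[[0.56754649 0.11990423 0.        ]
 [0.56416758 0.03578002 0.        ]]
[[290.4 257.3]
 [263.8 243.6]
 [314.  232. ]
 [295.4 194.4]
 [264.8 181.9]
 [321.5 171.7]]
```

View pics/c.png

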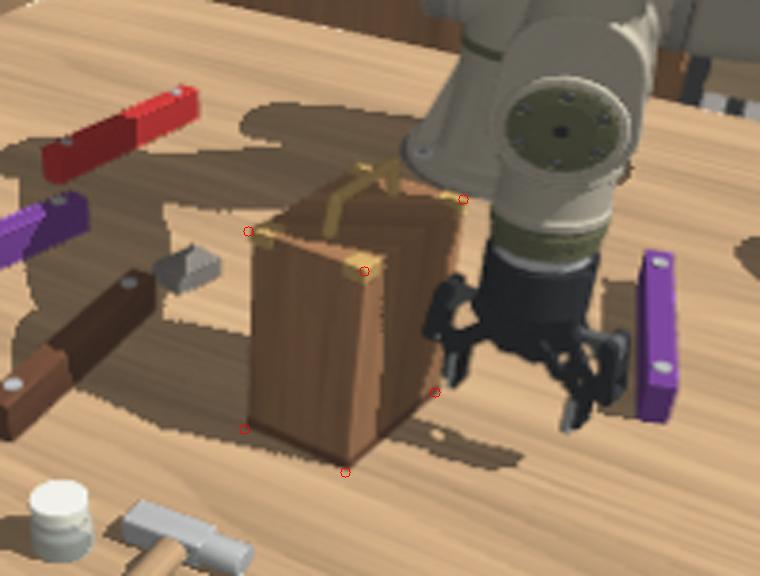

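The projected corners agree with the scene view to a few mm. The picture also shows the finger's knuckle, at (430,310), standing out farther than the finger itself, at (455,380). I'll work out the heights of both.

```bash
python3 - <<'E'
from h import *
for n,p in(("tip",(.4816,.155)),("knuckle",(.479,.130))):
    for z in(0,.016,.04,.06,.075,.09): 
        u=proj("scene",[[*p,z]])[0]; print(n,z,((u-[200,110])*[3.8,3.2]).round())
E
```

```text
tip 0 [443. 422.]
tip 0.016 [446. 409.]
tip 0.04 [449. 388.]
tip 0.06 [452. 371.]
tip 0.075 [454. 357.]
tip 0.09 [456. 344.]
knuckle 0 [415. 410.]
knuckle 0.016 [417. 397.]
knuckle 0.04 [420. 376.]
knuckle 0.06 [423. 359.]
knuckle 0.075 [424. 346.]
knuckle 0.09 [426. 332.]
```

```bash
python3 -m inch '[0,0.5,0,0, 0,0.5,0,0, 0,0,0.3,0, 0,0,0.3,0, 0,0,0,0]' | grep -E "tcp|force:"
python3 -m inch '[0,0,0.3,0, 0,0,0.3,0, 0,0,0,0, 0,0,0,0, 0,0,0,0]' | grep -E "clock|tcp|force:"
python3 - <<'E'
from h import *
b=eyes.read_camera("scene")
s=get_state();print(s['tcp_pos'])
cv2.imwrite("pics/d.png",cv2.resize(b[140:260,250:400],None,fx=5,fy=4.5,interpolation=2)[:,:,::-1])
y=np.array([.088,.996]);T=s['tcp_pos'][:2]
for k in(-.05,.05,-.077):
    for z in(0,.03,.06,.09): print(k,z,((proj("scene",[[*(T+k*y),z]])[0]-[250,140])*[5,4.5]).round())
E
```

```text
tcp_pos: [0.4865, 0.2148, 0.0069]
wrist_force: [-0.0, 0.6, 0.5]
grip_force: 0.0
clock: 7.07
tcp_pos: [0.487, 0.2148, 0.0017]
wrist_force: [-0.6, 0.5, 0.4]
grip_force: 0.0
[0.48711713 0.21482587 0.00183369]
-0.05 0 [349. 465.]
-0.05 0.03 [354. 430.]
-0.05 0.06 [360. 393.]
-0.05 0.09 [366. 355.]
0.05 0 [507. 535.]
0.05 0.03 [516. 499.]
0.05 0.06 [525. 462.]
0.05 0.09 [534. 424.]
-0.077 0 [308. 447.]
-0.077 0.03 [313. 412.]
-0.077 0.06 [318. 376.]
-0.077 0.09 [323. 338.]
```

View pics/d.png

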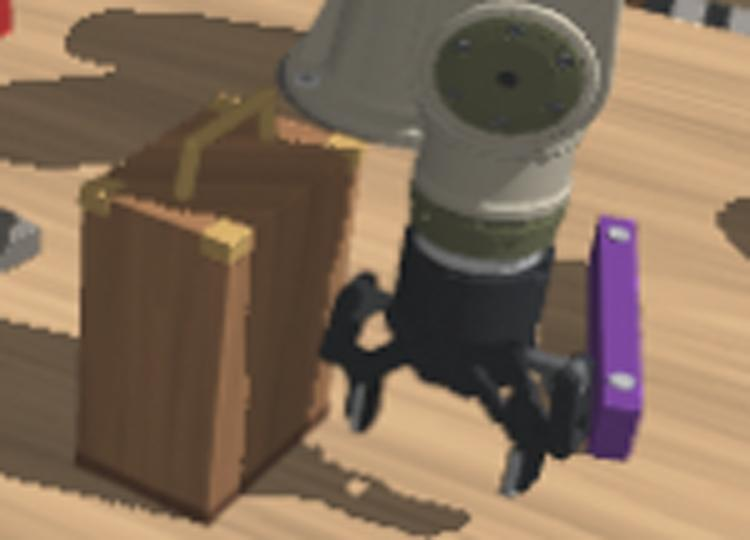

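Both tips, at (358,432) and (512,497), still look about 25-30 mm above the bench, and the knuckle, at (322,350), is at about 80 mm. I lower gently and watch the force.

```bash
python3 -m inch '[0,0,0.1,0, 0,0,0.1,0, 0,0,0.1,0, 0,0,0,0, 0,0,0,0]' | grep -E "tcp|force:"
python3 -m inch '[0,0,0.1,0, 0,0,0.1,0, 0,0,0.1,0, 0,0,0,0, 0,0,0,0]' | grep -E "clock|tcp|force:"
```

```text
tcp_pos: [0.4869, 0.2149, -0.0013]
wrist_force: [-0.3, -0.2, 0.6]
grip_force: 0.0
clock: 7.95
tcp_pos: [0.4869, 0.2149, -0.0044]
wrist_force: [-0.6, 0.4, -0.2]
grip_force: 0.0
```

```bash
python3 -m inch '[0,0,0.1,0, 0,0,0.1,0, 0,0,0.1,0, 0,0,0,0, 0,0,0,0]' | grep -E "tcp|wrist"
python3 -m inch '[0,0,0.1,0, 0,0,0.1,0, 0,0,0.1,0, 0,0,0,0, 0,0,0,0]' | grep -E "clock|tcp|wrist"
```

```text
tcp_pos: [0.4869, 0.2149, -0.0074]
wrist_force: [0.6, 0.2, -0.5]
clock: 8.78
tcp_pos: [0.4869, 0.2148, -0.0103]
wrist_force: [-0.8, 0.5, 0.5]
```

```bash
python3 -m inch '[0,0,0.1,0, 0,0,0.1,0, 0,0,0.1,0, 0,0,0,0, 0,0,0,0]' | grep -E "tcp|wrist"
python3 -m inch '[0,0,0.1,0, 0,0,0.1,0, 0,0,0.1,0, 0,0,0,0, 0,0,0,0]' | grep -E "clock|tcp|wrist"
```

```text
tcp_pos: [0.4869, 0.2148, -0.0134]
wrist_force: [-0.4, -0.7, -0.5]
clock: 9.62
tcp_pos: [0.4869, 0.2148, -0.0163]
wrist_force: [0.3, -0.5, 0.4]
```

The hand is now as low as is sensible. I keep turning the chest at its near end, past the bar's angle, so the later push carries it in +x as well.

```bash
python3 -m inch '[0.5,-0.4,0,0, 0.3,-0.4,0,0, 0.3,-0.3,0,-0.04, 0.3,-0.3,0,-0.04, 0.3,-0.3,0,-0.04]' | grep -E "tcp|wrist"
python3 -m inch '[0.3,-0.35,0,-0.04, 0.3,-0.35,0,-0.04, 0.3,-0.35,0,-0.04, 0.3,-0.35,0,-0.04, 0.3,-0.35,0,-0.04]' | grep -E "tcp|wrist"
python3 -m inch '[0,-0.35,0,0, 0,-0.35,0,0, 0,0,0,0, 0,0,0,0, 0,0,0,0]' | grep -E "clock|tcp|wrist"
python3 m.py e
```

```text
tcp_pos: [0.4675, 0.1997, -0.0163]
wrist_force: [-2.2, 6.7, -0.1]
tcp_pos: [0.4539, 0.1806, -0.0165]
wrist_force: [-3.2, 5.5, 0.2]
clock: 10.87
tcp_pos: [0.457, 0.1733, -0.0163]
wrist_force: [-2.6, 2.8, -0.3]
```

View pics/e.png

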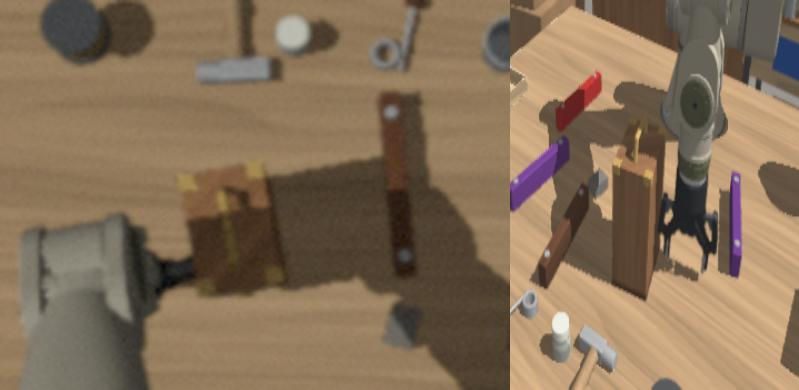

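The chest is now turned past the bar's angle and stands upright. Its top corners in the crop are at about (178,175), (263,163), (284,285) and (200,295).

```bash
python3 pose.py '[[178,175],[263,163],[284,285],[200,295]]'
python3 - <<'E'
from h import *
im=eyes.read_camera("top");h=cv2.cvtColor(im,cv2.COLOR_RGB2HSV)
# brass: find by colour in the crop
c=h[165:225,200:255];m=((c[...,0]>=19)&(c[...,0]<=30)&(c[...,1]>120)).astype(np.uint8)
n,l,st,ce=cv2.connectedComponentsWithStats(m)
for i in range(1,n):
    if st[i,4]>=5: print(((ce[i]+[50,45])*3).round(),st[i,4])
E
```

```text
chest [0.5111 0.0607] a 0.202 0.152 [np.float64(0.091), np.float64(0.131), np.float64(0.089), np.float64(0.129)]
along bar -0.045649091714772994 off bar 0.18875185812455472
tcp in chest -0.03267467781486172 0.12061594914737507 alpha tool 0.23339000230348583
[254. 169.] 27
[186. 182.] 23
[222. 202.] 20
[230. 242.] 37
[274. 274.] 26
[203. 286.] 19
```

```bash
cat > auto.py <<'E'
from h import *
im=eyes.read_camera("top");h=cv2.cvtColor(im,cv2.COLOR_RGB2HSV)
x0,y0,x1,y1=195,150,300,240
c=h[y0:y1,x0:x1];m=((c[...,0]>=19)&(c[...,0]<=30)&(c[...,1]>120)).astype(np.uint8)
n,l,st,ce=cv2.connectedComponentsWithStats(m)
P=[(ce[i]+[x0,y0]) for i in range(1,n) if st[i,4]>=8]
W=ray("top",P,.21)[:,:2]
# the four plates are the convex extreme points
import itertools
best=None
for q in itertools.combinations(range(len(W)),4):
    hull=cv2.convexHull(np.float32(W[list(q)]));A=cv2.contourArea(hull)
    if len(hull)==4 and (best is None or A>best[0]): best=(A,hull.reshape(4,2))
Q=best[1];C=Q.mean(0)
e=sorted([Q[(i+1)%4]-Q[i] for i in range(4)],key=lambda v:-np.linalg.norm(v))
L=[v*np.sign(v[0]) for v in e[:2]];S=[v*np.sign(v[1]) for v in e[2:]]
l=sum(L);s_=sum(S);a=.6*np.arctan2(l[1],l[0])+.4*np.arctan2(-s_[0],s_[1])
print("sides",[np.linalg.norm(v).round(3) for v in e],"n",len(P))
B=np.array([.5776,-.1218]);t=.112;r=C-B
print("C",C.round(4),"a",a.round(3),"along",(r@[np.cos(t),np.sin(t)]).round(4),"off",(r@[-np.sin(t),np.cos(t)]).round(4))
s=get_state();p=s['tcp_pos'][:2]-C;q=s['orientation'];M=R.from_quat([q[1],q[2],q[3],q[0]]).as_matrix()
print("tcp in chest",(p@[np.cos(a),np.sin(a)]).round(4),(p@[-np.sin(a),np.cos(a)]).round(4),"alpha",np.arctan2(-M[1,0],-M[0,0]).round(3),"F",s['wrist_force'].round(1),s['clock'])
E
python3 auto.py
python3 -m inch '[0,0.5,0,0, -1,0,0,0.04, -1,0,0,0, -0.1,-0.3,0,0, -0.1,-0.3,0,0]' | grep -E "tcp|wrist"
python3 -m inch '[-0.1,-0.4,0,0, -0.1,-0.4,0,0, -0.1,-0.4,0,0, -0.1,-0.4,0,0, -0.1,-0.4,0,0]' | grep -E "tcp|wrist"
python3 auto.py
```

```text
sides [np.float32(0.114), np.float32(0.113), np.float32(0.075), np.float32(0.074)] n 5
C [0.512  0.0611] a 0.202 along -0.0448 off 0.1891
tcp in chest -0.0312 0.121 alpha 0.233 F [-2.6  2.8 -1. ] 11.0667
tcp_pos: [0.4805, 0.1774, -0.0159]
wrist_force: [-3.2, 8.7, 1.8]
tcp_pos: [0.4869, 0.1594, -0.0161]
wrist_force: [-2.2, 8.9, 2.7]
sides [np.float32(0.114), np.float32(0.113), np.float32(0.074), np.float32(0.073)] n 5
C [0.5185 0.0427] a 0.204 along -0.0404 off 0.1701
tcp in chest -0.007 0.1198 alpha 0.194 F [ 0.3  6.  -1.9] 11.95
```

That works well: the chest translates without turning. I continue.

```bash
python3 -m inch '[-0.1,-0.4,0,0, -0.1,-0.4,0,0, -0.1,-0.4,0,0, -0.1,-0.4,0,0, -0.1,-0.4,0,0]' | grep -E "tcp|wrist"
python3 -m inch '[-0.1,-0.4,0,0, -0.1,-0.4,0,0, -0.1,-0.4,0,0, -0.1,-0.4,0,0, -0.1,-0.4,0,0]' | grep -E "tcp|wrist"
python3 auto.py
```

```text
tcp_pos: [0.495, 0.1406, -0.0165]
wrist_force: [-3.2, 7.5, 1.6]
tcp_pos: [0.5036, 0.1219, -0.0165]
wrist_force: [-3.5, 8.3, 2.3]
sides [np.float32(0.115), np.float32(0.113), np.float32(0.074), np.float32(0.071)] n 5
C [0.5341 0.0047] a 0.19 along -0.0291 off 0.1306
tcp in chest -0.0075 0.1199 alpha 0.194 F [-1.9  5.2 -1.7] 12.8333
```

```bash
python3 -m inch '[-0.1,-0.4,0,0, -0.1,-0.4,0,0, -0.1,-0.4,0,0, -0.1,-0.4,0,0, -0.1,-0.4,0,0]' | grep -E "tcp|wrist"
python3 -m inch '[-0.1,-0.4,0,0, -0.1,-0.4,0,0, -0.1,-0.4,0,0, -0.1,-0.4,0,0, -0.1,-0.4,0,0]' | grep -E "tcp|wrist"
python3 -m inch '[-0.05,-0.4,0,0, -0.05,-0.4,0,0, -0.05,-0.4,0,0, 0,0,0,0, 0,0,0,0]' | grep -E "tcp|wrist"
python3 auto.py
```

```text
tcp_pos: [0.5121, 0.1032, -0.0168]
wrist_force: [-3.0, 7.8, 0.1]
tcp_pos: [0.5207, 0.0846, -0.0168]
wrist_force: [-4.0, 7.5, 0.5]
tcp_pos: [0.5252, 0.0725, -0.0168]
wrist_force: [-2.0, 4.1, -1.6]
sides [np.float32(0.116), np.float32(0.113), np.float32(0.073), np.float32(0.072)] n 6
C [ 0.5548 -0.0441] a 0.202 along -0.014 off 0.0797
tcp in chest -0.0056 0.1202 alpha 0.194 F [-1.9  5.  -1.8] 14.1333
```

```bash
python3 -m inch '[-0.05,-0.4,0,0, -0.05,-0.4,0,0, -0.05,-0.4,0,0, 0,0,0,0, 0,0.4,0,0]' | grep -E "tcp|wrist"
python3 -m inch '[0,0.4,0,0, -1.2,0,0,0.04, -1.2,0,0,0.04, -1,0,0,0, 0,0,0,0]' | grep -E "tcp|wrist"
python3 auto.py
```

```text
tcp_pos: [0.5297, 0.0635, -0.0164]
wrist_force: [-1.0, -0.4, 0.1]
tcp_pos: [0.5653, 0.0735, -0.0156]
wrist_force: [1.2, -0.2, 0.1]
sides [np.float32(0.114), np.float32(0.113), np.float32(0.074), np.float32(0.073)] n 6
C [ 0.5588 -0.0566] a 0.19 along -0.0114 off 0.0668
tcp in chest 0.0294 0.1269 alpha 0.114 F [-0.4 -0.2  0.4] 15.0167
```

```bash
python3 -m inch '[0,-0.3,0,0, 0,-0.25,0,0, 0,-0.2,0,0, 0,-0.2,0,0, 0,-0.2,0,0]' | grep -E "tcp|wrist"
python3 -m inch '[0,-0.2,0,0, 0,-0.2,0,0, 0,0,0,0, 0,0,0,0, 0,0,0,0]' | grep -E "tcp|wrist"
python3 auto.py
```

```text
tcp_pos: [0.5635, 0.0635, -0.0161]
wrist_force: [0.7, 7.3, -0.9]
tcp_pos: [0.5639, 0.059, -0.0162]
wrist_force: [1.8, 4.8, 0.5]
sides [np.float32(0.115), np.float32(0.113), np.float32(0.074), np.float32(0.072)] n 5
C [ 0.5589 -0.0636] a 0.152 along -0.0121 off 0.0599
tcp in chest 0.0236 0.1204 alpha 0.114 F [ 1.6  5.5 -0.4] 15.9
```

```bash
python3 -m inch '[0,-0.15,0,0, 0,-0.15,0,0, 0,0,0,0, 0,0,0,0, 0,0,0,0]' | grep -E "tcp|wrist"
python3 auto.py
```

```text
tcp_pos: [0.5643, 0.0561, -0.0161]
wrist_force: [0.6, 5.2, -0.4]
sides [np.float32(0.114), np.float32(0.113), np.float32(0.074), np.float32(0.072)] n 5
C [ 0.5589 -0.0658] a 0.142 along -0.0123 off 0.0577
tcp in chest 0.0226 0.12 alpha 0.114 F [0.9 4.9 0.3] 16.3667
```

```bash
python3 -m inch '[0,-0.1,0,0, 0,-0.1,0,0, 0,0,0,0, 0,0,0,0, 0,0,0,0]' | grep -E "tcp|wrist"
python3 auto.py
```

```text
tcp_pos: [0.5647, 0.0546, -0.016]
wrist_force: [1.5, 7.2, 0.6]
sides [np.float32(0.113), np.float32(0.113), np.float32(0.073), np.float32(0.072)] n 5
C [ 0.5589 -0.0673] a 0.123 along -0.0125 off 0.0562
tcp in chest 0.0208 0.1203 alpha 0.115 F [ 0.9  6.3 -0.4] 16.8333
```

Nearly flush. I push on in small steps until the force rises.

```bash
python3 -m inch '[0,-0.1,0,0, 0,-0.1,0,0, 0,0,0,0, 0,0,0,0, 0,0,0,0]' | grep -E "tcp|wrist"
python3 auto.py
```

```text
tcp_pos: [0.5648, 0.0545, -0.0158]
wrist_force: [0.6, 13.7, 2.1]
sides [np.float32(0.114), np.float32(0.114), np.float32(0.074), np.float32(0.073)] n 5
C [ 0.5587 -0.0681] a 0.112 along -0.0128 off 0.0555
tcp in chest 0.0198 0.1211 alpha 0.116 F [ 0.9 13.8  1.5] 17.3
```

```bash
python3 -m inch '[0,-0.1,0,0, 0,-0.05,0,0, 0,0,0,0, 0,0,0,0, 0,0,0,0]' | grep -E "tcp|wrist"
python3 auto.py
```

```text
tcp_pos: [0.5647, 0.0547, -0.0157]
wrist_force: [-0.7, 20.3, 3.5]
sides [np.float32(0.114), np.float32(0.113), np.float32(0.074), np.float32(0.073)] n 5
C [ 0.5586 -0.0677] a 0.115 along -0.0128 off 0.0558
tcp in chest 0.0202 0.1209 alpha 0.117 F [-0.6 19.7  3.9] 17.7667
```

The force rose and the chest stopped at the bar's angle. I give the near half a light press too, so both ends seat.

```bash
python3 -m inch '[0,0.5,0,0, 0,0.5,0,0, 2,0,0,0, 2,0,0,0, 0,-0.3,0,0]' | grep -E "tcp|wrist"
python3 -m inch '[0,-0.2,0,0, 0,-0.1,0,0, 0,-0.1,0,0, 0,0,0,0, 0,0,0,0]' | grep -E "tcp|wrist"
python3 auto.py
```

```text
tcp_pos: [0.5191, 0.0521, -0.0172]
wrist_force: [-0.6, -0.0, 0.4]
tcp_pos: [0.5252, 0.0498, -0.0162]
wrist_force: [-3.6, 8.8, 3.0]
sides [np.float32(0.116), np.float32(0.113), np.float32(0.074), np.float32(0.074)] n 5
C [ 0.5592 -0.0675] a 0.118 along -0.0122 off 0.056
tcp in chest -0.0199 0.1205 alpha 0.114 F [-3.1  8.2  1.2] 18.65
```

```bash
python3 -m inch '[0,-0.1,0,0, 0,-0.1,0,0, 0,-0.05,0,0, 0,0,0,0, 0,0,0,0]' | grep -E "tcp|wrist"
python3 auto.py
```

```text
tcp_pos: [0.525, 0.05, -0.016]
wrist_force: [-4.4, 19.2, 6.0]
sides [np.float32(0.115), np.float32(0.113), np.float32(0.074), np.float32(0.073)] n 5
C [ 0.5592 -0.0675] a 0.116 along -0.0123 off 0.0561
tcp in chest -0.0203 0.1206 alpha 0.116 F [-4.5 20.1  6.3] 19.1167
```

Both halves are seated. I back off and rise clear.

```bash
python3 -m inch '[0,0.4,0,0, 0,1,0,0, 0,2,0,0, 0,3,0,0, 0,2,0,0]' | grep -E "tcp|wrist"
python3 -m inch '[0,0,-2,0, 0,0,-4,0, 0,0,-4,0, 0,0,-4,0, 0,0,-4,0]' | grep -E "tcp|wrist"
python3 -m inch '[0,1,-4,0, 0,2,-4,0, 0,2,-2,0, 0,2,0,0, 0,0,0,0]' | grep -E "clock|tcp|wrist"
python3 auto.py; python3 m.py f
```

```text
tcp_pos: [0.5168, 0.1305, -0.0161]
wrist_force: [-0.1, -0.1, -0.3]
tcp_pos: [0.5164, 0.1292, 0.1658]
wrist_force: [1.2, 0.9, -0.7]
clock: 20.37
tcp_pos: [0.5096, 0.2003, 0.2634]
wrist_force: [0.8, -0.5, -0.3]
sides [np.float32(0.115), np.float32(0.115), np.float32(0.073), np.float32(0.073)] n 6
C [ 0.5598 -0.0675] a 0.118 along -0.0117 off 0.056
tcp in chest -0.0189 0.2704 alpha 0.115 F [-0.5  1.  -0.1] 20.4167
```

View pics/f.png

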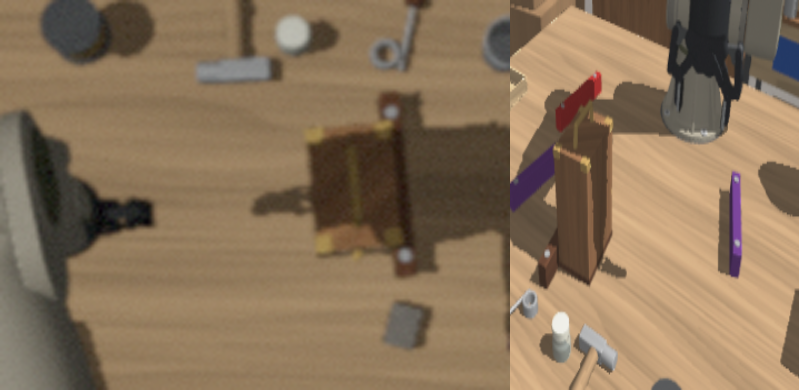

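The chest stands upright and flush along the bar, from (310,125) to (405,250) in the crop. Both bar screws, at (390,112) and (405,257), show beyond its ends. The block, collar, hammer and jar have not moved, and the hand is clear.

```bash
python3 -c "
from workcell import env
print(env.hand_in())"
```

```text
the job is handed in; nothing more can be done
None
```

The chest stands upright and flush against the bar's left (+y) long side, about 12 mm off its middle and within both ends, and the job was handed in at about 20 s with the hand clear and nothing else seen to move. One caveat: the finger's knuckle touched the chest first, by my estimate at about 65 mm (about 90 mm in the first push), above the 50 mm advised, though I saw no rocking.

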